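# Hang a rinse basket on the drying tree

### The job

First turn the rotating drying tree until its empty branch points out over the middle of the white drip tray. Then pick up the small wire basket with the tall handle from the bench and hang it by its arch on that branch, so that it hangs freely over the tray.

Things in the scene. Friction and masses are not known exactly. Their poses are not given: they have to be found in the camera images.
- stand: Fixed stand of the tree: grey round foot 150 mm wide, 16 high, with a post; origin on the post's axis (the tree's hinge axis) at bench height. Its -x axis points to the front, roughly to the robot: there lies the fixed white drip tray, 77 to 187 mm from the axis, 76 wide, 18 high. The hub on the post is 28 mm wide, its top 185 above the bench. The tree's 4 branches stand at right angles.
- tree (a joint): Tree's angle, rad, counter-clockwise from above. 0: the empty branch points along the stand's -x, over the tray's middle; 1.57: along its -y. Starts at 0.7 to 1.75. A light push on a branch (1.5 N) turns it; it stays where left. The other 3 branches carry things fixed to them 85 mm from the axis: baskets like the loose one (56 wide, 54 to 226 above the bench) at both sides, a sieve spoon opposite.
- branch_seat (a point): Point on top of the empty branch, 80 mm from the hinge axis, 174 above the bench. The branch is a level steel rod, 8 mm thick, reaching 120 mm from the axis, with an upturned tip whose top is 188 above the bench. The frame turns with the tree: -x points outward to the tip, z up. The hung basket's origin belongs here, or elsewhere along the rod.
- basket: Loose steel wire basket, 56 x 56 x 40 mm, 120 g, with a rigid handle: wires at y = +-26.5 mm, 6 thick, joined by an arch that falls 20 mm to each side. Origin: under the arch's peak, 120 above the bottom. Opening under the arch: along x, 47 wide, 80 high in the middle. On the peak a grey grip plate, 30 along x, 10 thick along y, up to 52 above the origin. Bystanders: 90 mm away or more.
There are look-alikes about, which are no part of the job. Leave any green look-alike of the basket alone.

How it is judged:
By the outcome, as a careful person would: the job done as asked, in the order asked, and still so for the second after the job is handed in, with the robot touching nothing.
It also fails if it takes over 59 s, if anything falls off the work surface, if the arm or the gripper's body presses on something with over 40 N, if the wrist force passes 120 N, or if a joint passes its speed limit or range.

### The arm

A 6-joint arm with a two-finger parallel gripper is mounted at the origin on the work surface. World frame = base frame: x ahead of the robot, y to its left, z up, the work surface at z = 0. Lengths are in m, angles in degrees, forces in N, time in s.
With the tool pointing down it reaches from about 0.4 to 0.825 m from the base axis. Payload 7 kg.
Tool frame: the origin (TCP) lies at the very end of the fingers, on their centre line; the grasp point (between the pads) lies 19 mm behind it; z points along the fingers, y is the line along which they close (so a half turn about z gives the same grasp; the last joint's range is limited). The gripper opens to 88 mm and grips with 3 to 60 N. Pads are 19 mm wide; open, the fingers measure 130 mm over their backs; the gripper's body (78 mm by 193 mm) begins 47 mm behind the grasp point.
Start: joints at [88.814, 20.546, 0.682, 0, -70.136, -16.507], TCP at [0.205, 0.643, 0.227] pointing down, gripper open.
Joint ranges: [-176.03, 176.03], [-82.01, 121.73], [-58.28, 71.71], [-173.87, 95.51], [-174.79, -0.11], [-173.66, 173.66]. Speed limits (degrees/s): [136.94, 136.94, 172.46, 180, 180, 180].

### API

Orientations are given as [roll, pitch, yaw] about the fixed x, y, z axes, in that order (R = Rz(yaw) Ry(pitch) Rx(roll)).
In Python, from plant import ctrl, viewer gives the robot as it stands.
- The arm moves only by the tool servo_tool, never from a script. Its argument "rows" is a list of rows, each a list of 6 numbers: the shift along the world's x, y, z in mm, then the turn, a rotation vector about the world's x, y, z in degrees. A call has 1 to 5 rows; each row shifts and turns the commanded pose from where the row before left it; what a row does not reach is not made up. A row lasts 1/12 s, in which the tool goes at most 41.7 mm and 7.16 degrees, less where a joint would pass 70% of its speed; a pose out of reach is approached as far as the arm can. A call is refused whole if a number of a shift passes 41.7 or a number of a turn 7.16, either way. A call with a gripper value outside its range is refused whole. "fingers" is the finger opening in mm, from 0 to 87.6, set as the call begins (left out, the last holds). The fingers move at their own pace and stop on an object; the grip force is fixed at half the most. Time passes only in rows, so rows that do not move let the fingers close. It gives the time, the measured TCP pose, the force and the opening at its end, in the units of the state.
- ctrl.get_obs(): the state, without advancing time (a new reading comes with each control period).
- viewer.snapshot(name): name is "side" or "top"; returns (picture, depth): 384x512x3 uint8, red, green, blue; 384x512 float32, m along the optical axis (not along the pixel's ray), 0 where there is no reading.
- viewer.calibration(name): a dict with "fx", "fy", "cx", "cy" (pixels), "k1" (the pictures are not rectified: a ray, as slopes to the right and down, at radius r is drawn at 1 + k1 r^2 times it, then the intrinsics apply), "origin" and "rotation" of the camera in the world. Camera axes: x right, y up, looking along -z (the intrinsics and any distortion apply to the point x, -y, -z); pixel columns grow to the right and rows downward; lengths in m; the calibration is good to about 2 mm. A picture is of the moment at which its call begins. calibration takes no time and is no camera call.
- ctrl.close_job(): hands the job in, once; it reports no verdict.
The state is a dict: "clock": time; "joint_pos": joint angles; "qvel": joint speeds; "tau": joint torques, N m; "tool_pos": TCP position; "orientation": TCP orientation; "force": force on the tool from outside, world axes, zero at the start; "moment": the same for the moment, N m; "opening": finger opening in m.
Only numpy, scipy, OpenCV 4.12 (cv2) and the standard library are available. Lean on these libraries where they do the work, as an engineer would, in place of code of your own. Each camera call takes 0.05 s, during which the arm holds its last target. There are 200 camera calls.

## Working session

There is one attempt and no reset: what is moved stays moved. The work goes in short steps, Python scripts to look and compute and a tool call to move; the robot and the scene stay as the last step left them, time stands still between calls to the robot, and variables do not carry over. Pictures are saved under pics/ and viewed, on a budget of 10 in all, crops included, one or two more only if the job needs it, and the job is handed in when it is done.

Besides the shell and the picture viewer there is one more tool, called after "Request:" by a JSON object that holds its "name" and its "arguments". servo_tool: Moves the arm, as the interface text tells. Its arguments: {"type":"object","properties":{"rows":{"type":"array","items":{"type":"array","items":{"type":"number"}}},"fingers":{"type":"number"}},"required":["rows"]}

```bash
mkdir -p pics; ls
cat > h.py <<'E'
import numpy as np, cv2
from plant import ctrl, viewer
def snap(n,f=None):
    p,d=viewer.snapshot(n)
    if f: cv2.imwrite('pics/'+f,p[:,:,::-1])
    return p,d
def cloud(n,d):
    c=viewer.calibration(n); K=np.array([[c['fx'],0,c['cx']],[0,c['fy'],c['cy']],[0,0,1]])
    h,w=d.shape; u,v=np.meshgrid(np.arange(w),np.arange(h))
    s=cv2.undistortPoints(np.stack([u,v],-1).reshape(-1,1,2).astype(np.float64),K,np.array([c['k1'],0,0,0,0.])).reshape(h,w,2)
    P=np.stack([s[...,0]*d,-s[...,1]*d,-d],-1)
    return P@np.array(c['rotation']).T+np.array(c['origin'])
E
python3 - <<'E'
from h import *
a,d=snap('side'); b,e=snap('top')
cv2.imwrite('pics/both.png',cv2.resize(np.hstack([a,b])[:,:,::-1],(800,300)))
cv2.imwrite('pics/s0.png',a[:,:,::-1]);cv2.imwrite('pics/t0.png',b[:,:,::-1])
np.savez('d0.npz',a=a,b=b,s=cloud('side',d),t=cloud('top',e),d=d,e=e)
for n in('side','top'):print(viewer.calibration(n))
print(ctrl.get_obs())
E
```

```text
picsTraceback (most recent call last):
  File "<stdin>", line 5, in <module>
  File "h.py", line 12, in cloud
    return P@np.array(c['rotation']).T+np.array(c['origin'])
           ~~~~~~~~~~~~~~~~~~~~~~~~~~~^~~~~~~~~~~~~~~~~~~~~~
ValueError: operands could not be broadcast together with shapes (384,512) (3,)
```

View pics/s0.png

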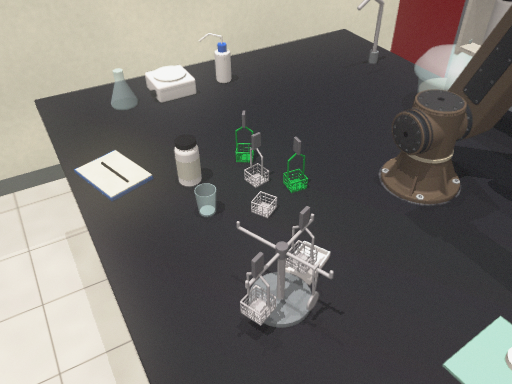

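View pics/t0.png

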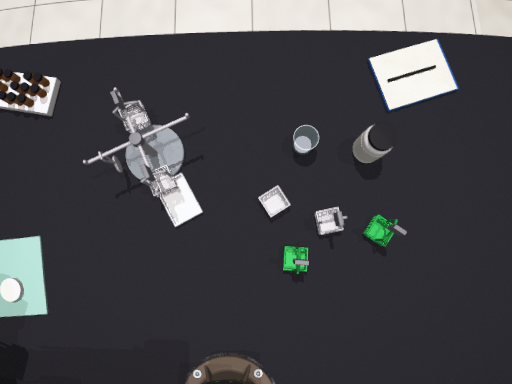

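Side view: tree hub at (282,246), empty rod towards (240,225), baskets on (305,215) and (257,265). The tray lies under the basket near (310,260). Top view: hub (135,138), empty rod to (187,117), tray (180,200). Grey loose basket with handle at top (330,220)/side (257,175). Green ones and a handle-less tray-like basket at top (275,202) are look-alikes.

Run:
```python
from h import *
for n in('side','top'):print(viewer.calibration(n))
print(ctrl.get_obs())
```

```text
{'fx': 461.58409085186605, 'fy': 461.58409085186605, 'cx': 262.5707543024697, 'cy': 186.6439050233892, 'k1': 0.05203206125265894, 'origin': array([0.98981657, 0.74711404, 0.89777356]), 'rotation': array([ 51.03399484,   0.16989152, 150.01515677])}
{'fx': 415.71043234136954, 'fy': 415.71043234136954, 'cx': 252.77004705434996, 'cy': 192.14016617044533, 'k1': -0.14894052186738052, 'origin': array([ 0.41067908, -0.07569053,  1.03052051]), 'rotation': array([  5.83318472,   0.44882807, -91.15065628])}
{'clock': 0.1, 'joint_pos': array([ 8.88127455e+01,  2.05858343e+01,  6.38613938e-01, -1.83933581e-02,
       -7.01356833e+01, -1.65075550e+01]), 'qvel': array([ 0.11361857,  0.02326346,  0.06481236,  0.09552655, -0.00931967,
       -0.01601394]), 'tau': array([-1.65740348e-03, -5.84159732e+01,  2.93751222e+01,  7.01563239e+00,
        1.02114220e-02, -6.17714272e-05]), 'tool_pos': array([0.20504533, 0.6426375 , 0.2257281 ]), 'orientation': array([ 1.79915600e+02, -6.97941459e-03, -1.77010668e+01]), 'force': array([-0.59721303, -0.38244662, -0.00780848]), 'moment': array([0.01926952, 0.02240589, 0.05768122]), 'opening': 0.08732992607334161}
```

```bash
python3 - <<'E'
s=open('h.py').read().replace("np.array(c['rotation']).T","Rot.from_euler('xyz',c['rotation'],degrees=True).as_matrix().T").replace("import numpy as np, cv2","import numpy as np, cv2\nfrom scipy.spatial.transform import Rotation as Rot")
open('h.py','w').write(s)
E
python3 - <<'E'
from h import *
a,d=snap('side'); b,e=snap('top')
S=cloud('side',d);T=cloud('top',e)
np.savez('d0.npz',a=a,b=b,S=S,T=T,d=d,e=e)
np.set_printoptions(precision=4,suppress=True)
bb=b.astype(int)
print('hub',T[138,135],S[246,282],'rodtip top',T[117,187],'side',S[225,240])
# foot
P=T.reshape(-1,3);C=bb.reshape(-1,3);v=(e>0).ravel()
m=v&(P[:,2]>.010)&(P[:,2]<.024)&(P[:,1]>.1)&(P[:,0]>.2)
f=m&(C.min(1)<200)&(C.min(1)>80)&(P[:,1]<.4)
hull=cv2.convexHull(P[f][:,:2].astype(np.float32)*1000);print('foot',cv2.minEnclosingCircle(hull),f.sum())
t=m&(C.min(1)>190)&(P[:,1]<.4)
print('tray',cv2.minAreaRect(P[t][:,:2].astype(np.float32)*1000),t.sum())
for nm,Q in(('T',T),('S',S)):
  P=Q.reshape(-1,3)
  h=(P[:,2]>.16)&(P[:,2]<.195)&(P[:,1]>.05)&(P[:,1]<.45)&(P[:,0]>.3)&(P[:,0]<.8)
  X=P[h]; print(nm,h.sum(), X.mean(0), X.min(0),X.max(0))
  # top-down map
  np.save('rod%s.npy'%nm,X)
def tile(im,x0,y0,w,h):return cv2.resize(im[y0:y0+h,x0:x0+w],(400,300),interpolation=cv2.INTER_CUBIC)
cv2.imwrite('pics/c1.png',np.vstack([np.hstack([tile(b,70,80,140,150*140//200),tile(a,215,195,140,140)]),np.hstack([tile(b,290,180,80,60),tile(a,220,120,80,60)])])[:,:,::-1])
E
```

```text
hub [0.6172 0.1753 0.1847] [0.6163 0.1776 0.1865] rodtip top [0.662  0.0661 0.1746] side [ 0.5783 -0.0979  0.0016]
foot ((565.7134399414062, 156.36936950683594), 127.93761444091797) 1786
tray ((500.5111999511719, 131.12661743164062), (57.800106048583984, 125.98175811767578), 89.1342544555664) 68
T 947 [0.6157 0.1729 0.175 ] [0.5031 0.0614 0.1604] [0.7301 0.2876 0.1949]
S 1097 [0.6198 0.185  0.1769] [0.5032 0.0643 0.1601] [0.7314 0.2905 0.195 ]
```

View pics/c1.png

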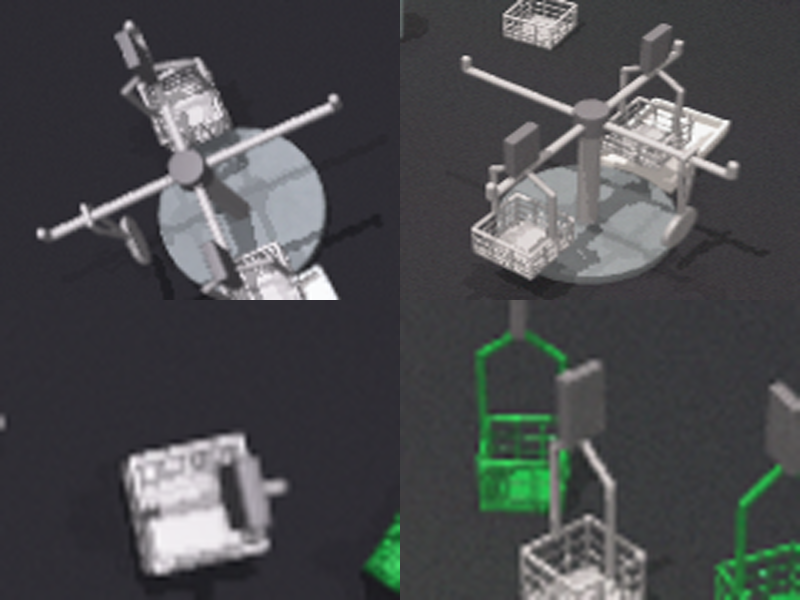

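The crop confirms two things. The grey/white basket with the grey plate (top view 330,220; side 257,175) is the loose one, and the others are green or have no handle. The bare rod is the one to the right in the top view. Next I measure the hub, rod, tray and plate.

Run:
```python
from h import *
np.set_printoptions(precision=4,suppress=True)
D=np.load('d0.npz')
for nm,Q,im in(('T',D['T'],D['b']),('S',D['S'],D['a'])):
  P=Q.reshape(-1,3);C=im.reshape(-1,3).astype(int)
  hub=np.array([.617,.176]); r=np.hypot(*(P[:,:2]-hub).T)
  h=P[(r<.02)&(P[:,2]>.18)&(P[:,2]<.192)]; print(nm,'hub',len(h),(h.min(0)+h.max(0))/2,h.mean(0),h.max(0)-h.min(0))
  f=P[(r<.09)&(P[:,2]>.011)&(P[:,2]<.021)&(C.min(1)<180)]
  if len(f):print(' foot',len(f),cv2.minEnclosingCircle(f[:,:2].astype(np.float32)*1000))
  ang=np.degrees(np.arctan2(P[:,1]-hub[1],P[:,0]-hub[0]))
  rod=P[(r>.03)&(r<.115)&(abs(ang+68)<15)&(P[:,2]>.16)&(P[:,2]<.185)]
  l=cv2.fitLine(rod[:,:2].astype(np.float32),cv2.DIST_HUBER,0,.001,.001).ravel(); print(' rod',len(rod),l,np.degrees(np.arctan2(l[1],l[0])),rod[:,2].mean(), 'off hub mm',1e3*np.cross(l[:2],hub-l[2:]))
  t=(r>.06)&(r<.21)&(P[:,2]>.008)&(P[:,2]<.026)&(C.min(1)>(150 if nm=='T' else 140))&(P[:,0]<.6)&(P[:,1]<.2)
  X=P[t]; print(' tray',len(X),cv2.minAreaRect(X[:,:2].astype(np.float32)*1000),X.min(0),X.max(0))
  px=np.argwhere(t.reshape(384,512)); print('  px',px.min(0),px.max(0))
  g=D['T'][220,330] ; 
  near=np.hypot(*(P[:,:2]-g[:2]).T)<.06
  q=P[near&(P[:,2]>.135)&(P[:,2]<.185)]; 
  print(' basket',g,len(q)); 
  if len(q): print(q.mean(0),q.min(0),q.max(0),cv2.minAreaRect(q[:,:2].astype(np.float32)*1000))
  q=P[near&(P[:,2]>.03)&(P[:,2]<.05)];print(' rim',cv2.minAreaRect(q[:,:2].astype(np.float32)*1000))
```

```text
T hub 126 [0.6177 0.1757 0.1843] [0.6172 0.1754 0.1842] [0.0253 0.0263 0.0085]
 foot 1785 ((610.73095703125, 173.74351501464844), 80.41358184814453)
 rod 153 [ 0.3988 -0.917   0.6411  0.1197] -66.49419 0.17259929753017086 off hub mm 0.32697852011772877
 tray 204 ((517.1640625, 120.68531799316406), (149.04336547851562, 81.59276580810547), 21.992271423339844) [0.4373 0.0578 0.0086] [0.5993 0.1599 0.0228]
  px [160 160] [225 201]
 basket [ 0.4389 -0.2393  0.1173] 108
[ 0.4401 -0.25    0.1635] [ 0.4264 -0.2589  0.1356] [ 0.4537 -0.2441  0.174 ] ((440.7204895019531, -251.6345672607422), (27.767837524414062, 10.550390243530273), 11.767996788024902)
 rim ((440.4736633300781, -251.08824157714844), (55.324893951416016, 58.9025764465332), 11.334630012512207)
S hub 122 [0.6169 0.1774 0.1853] [0.6175 0.178  0.1859] [0.0258 0.0279 0.0104]
 foot 1846 ((609.6016845703125, 174.13763427734375), 81.61561584472656)
 rod 124 [ 0.405  -0.9143  0.6434  0.1168] -66.11178 0.17423594038687612 off hub mm -0.18115977827012908
 tray 300 ((513.2161865234375, 123.98896026611328), (149.229248046875, 103.08880615234375), 24.372407913208008) [0.434  0.0559 0.008 ] [0.6    0.1987 0.0242]
  px [241 271] [293 329]
 basket [ 0.4389 -0.2393  0.1173] 124
[ 0.4413 -0.2487  0.1574] [ 0.4234 -0.2596  0.1352] [ 0.4553 -0.2392  0.176 ] ((439.9147033691406, -249.94525146484375), (34.08159255981445, 15.586785316467285), 10.434730529785156)
 rim ((440.35418701171875, -251.28787231445312), (59.57501983642578, 58.00062942504883), 11.359408378601074)<stdin>:12: DeprecationWarning: Arrays of 2-dimensional vectors are deprecated. Use arrays of 3-dimensional vectors instead. (deprecated in NumPy 2.0)
```

Request:
{"name": "servo_tool", "arguments": {"rows": [[0, 0, 30, 0, 0, -2.5], [0, 0, 30, 0, 0, -2.5], [15, -18, 30, 0, 0, -2.5], [23, -28, 20, 0, 0, -2.5], [23, -28, 0, 0, 0, -2.5]], "fingers": 24}}

```text
clock: 0.62
tool_pos: [0.267, 0.5701, 0.3414]
orientation: [-179.6, 0.0, -30.2]
force: [0.9, 0.2, 0.3]
opening: 0.0599
```

Request:
{"name": "servo_tool", "arguments": {"rows": [[23, -28, 0, 0, 0, -2.5], [23, -28, 0, 0, 0, -2.5], [23, -28, 0, 0, 0, -2.5], [23, -28, 0, 0, 0, -2.5], [23, -28, 0, 0, 0, -2.5]]}}

```text
clock: 1.03
tool_pos: [0.3818, 0.4274, 0.3366]
orientation: [-180.0, 0.0, -42.8]
force: [1.5, 1.0, -0.4]
opening: 0.0273
```

Request:
{"name": "servo_tool", "arguments": {"rows": [[23, -28, 0, 0, 0, -2.5], [23, -28, 0, 0, 0, -2.5], [23, -28, 0, 0, 0, -2.5], [23, -28, 0, 0, 0, -2.5], [23, -28, 0, 0, 0, -2.5]]}}

```text
clock: 1.45
tool_pos: [0.4969, 0.2874, 0.3367]
orientation: [-180.0, 0.0, -55.3]
force: [0.8, 1.1, 0.2]
opening: 0.0243
```

Request:
{"name": "servo_tool", "arguments": {"rows": [[23, -28, 0, 0, 0, 0], [23, -28, 0, 0, 0, 0], [23, -28, 0, 0, 0, 0], [23, -28, 0, 0, 0, 0], [0, 0, 0, 0, 0, 0]]}}

```text
clock: 1.87
tool_pos: [0.5907, 0.1726, 0.3357]
orientation: [179.9, -0.1, -55.4]
force: [-0.3, -0.0, -0.4]
opening: 0.0241
```

Request:
{"name": "servo_tool", "arguments": {"rows": [[16.5, -22, 0, 0, 0, -2.75], [16.5, -22, 0, 0, 0, -2.75], [16.5, -22, 0, 0, 0, -2.75], [16.5, -22, 0, 0, 0, -2.75], [0, 0, 0, 0, 0, 0]]}}

```text
clock: 2.28
tool_pos: [0.6559, 0.0856, 0.3354]
orientation: [179.9, -0.0, -66.5]
force: [-0.3, 0.4, -0.8]
opening: 0.0242
```

Request:
{"name": "servo_tool", "arguments": {"rows": [[0, 0, -30, 0, 0, 0], [0, 0, -30, 0, 0, 0], [0, 0, -30, 0, 0, 0], [0, 0, -25, 0, 0, 0], [0, 0, 0, 0, 0, 0]]}}

```text
clock: 2.7
tool_pos: [0.6509, 0.0886, 0.2154]
orientation: [179.5, 0.1, -66.2]
force: [-0.3, 0.4, -1.8]
opening: 0.0241
```

Run:
```python
from h import *
np.set_printoptions(precision=4,suppress=True)
b,e=snap('top'); a,d=snap('side')
f=lambda im,x,y,w,h:cv2.resize(im[y:y+h,x:x+w],(400,400),interpolation=cv2.INTER_CUBIC)
cv2.imwrite('pics/c2.png',np.hstack([f(b,70,70,150,150),f(a,200,180,150,150)])[:,:,::-1])
o=ctrl.get_obs();print(o['tool_pos'],o['orientation'],o['joint_pos'])
D=np.load('d0.npz');hub=np.array([.617,.1765])
for nm in 'TS':
  P=D[nm].reshape(-1,3);C=D['b' if nm=='T' else 'a'].reshape(-1,3).astype(int)
  for th in(-154,-157,-160):
    u=np.array([np.cos(np.radians(th)),np.sin(np.radians(th))]);q=P[:,:2]-hub;s=q@u;l=q@np.array([-u[1],u[0]])
    m=(s>.155)&(s<.2)&(abs(l)<.06)&(P[:,2]>.006)&(P[:,2]<.026)&(C.min(1)>130)
    print(nm,th,m.sum(),'lat range',l[m].min(),l[m].max(),'max s',s[m].max())
  X=P[m][:,:2];print(cv2.minAreaRect(X.astype(np.float32)*1000))
```

```text
[0.654  0.0889 0.2215] [179.9029  -0.0317 -66.1676] [ 24.6562  19.3747  -1.7247   0.0325 -68.9982  -0.8355]
T -154 96 lat range -0.031027065803235235 0.04262809217917467 max s 0.18767106035817502
T -157 94 lat range -0.023257936061173684 0.05198647659685308 max s 0.1877141954974462
T -160 90 lat range -0.015082316293082874 0.05995644499664469 max s 0.18837754640025792
((463.4339294433594, 96.51396942138672), (31.93815040588379, 74.68633270263672), 21.399005889892578)
S -154 157 lat range -0.03279966595302447 0.044304400802129655 max s 0.190643614320124
S -157 158 lat range -0.024517063359510798 0.05388782526334819 max s 0.19092931792177467
S -160 149 lat range -0.01616726119948889 0.05998741721548219 max s 0.1912351585690152
((461.27435302734375, 96.52658081054688), (35.5390625, 76.37725067138672), 19.44019317626953)
```

View pics/c2.png

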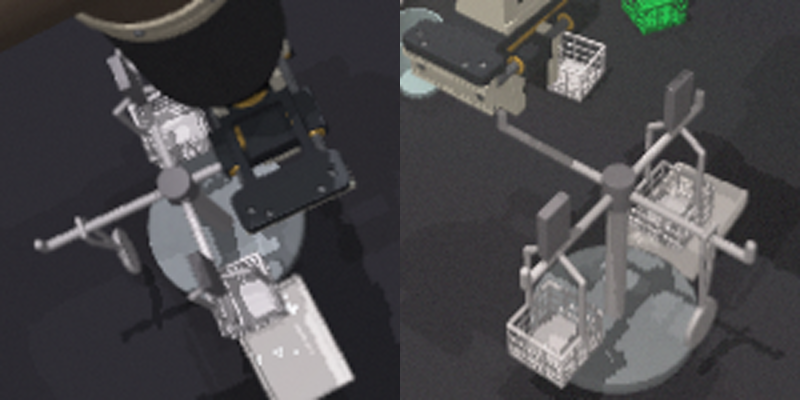

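Request:
{"name": "servo_tool", "arguments": {"rows": [[1, -1, -22, 0, 0, 0], [1, 0, -22, 0, 0, 0], [0, 0, -8, 0, 0, 0], [0, 0, 0, 0, 0, 0]]}}

```text
clock: 3.13
tool_pos: [0.6559, 0.088, 0.1693]
orientation: [179.9, 0.0, -66.2]
force: [-0.0, -0.1, 0.1]
opening: 0.0237
```

Run:
```python
from h import *
o=ctrl.get_obs();print(o['tool_pos'],o['orientation'],o['force'],o['moment'])
D=np.load('d0.npz');hub=np.array([.617,.1765])
for nm in 'TS':
  P=D[nm].reshape(-1,3);C=D['b' if nm=='T' else 'a'].reshape(-1,3).astype(int)
  u=np.array([np.cos(np.radians(-152)),np.sin(np.radians(-152))]);q=P[:,:2]-hub;s=q@u;l=q@np.array([-u[1],u[0]])
  m=(s>.145)&(s<.2)&(abs(l)<.06)&(P[:,2]>.006)&(P[:,2]<.026)&(C.min(1)>130)
  print(nm,l[m].min(),l[m].max(),s[m].max(),cv2.minAreaRect(P[m][:,:2].astype(np.float32)*1000))
th=np.radians(-67-4.25*np.arange(21));p=98*np.c_[np.cos(th),np.sin(th)]
print(np.diff(p,axis=0).round(1).tolist())
```

```text
[0.65588555 0.08800925 0.16928389] [ 1.79921033e+02  9.03743892e-04 -6.61894198e+01] [-0.02258997 -0.07234841  0.09472517] [0.02841615 0.03496444 0.01059242]
T -0.03758130233157249 0.03668290051295443 0.1876247136801443 ((469.26495361328125, 98.68478393554688), (41.46589279174805, 74.6060791015625), 26.729923248291016)
S -0.038921088650606186 0.03808302000284194 0.1902174390274196 ((468.2281188964844, 97.67469787597656), (44.268428802490234, 76.81636810302734), 26.933300018310547)
[[-6.8, -2.6], [-7.0, -2.1], [-7.1, -1.6], [-7.2, -1.0], [-7.3, -0.5], [-7.3, 0.0], [-7.2, 0.6], [-7.2, 1.1], [-7.1, 1.7], [-6.9, 2.2], [-6.8, 2.7], [-6.5, 3.2], [-6.3, 3.6], [-6.0, 4.1], [-5.7, 4.5], [-5.3, 4.9], [-4.9, 5.3], [-4.5, 5.7], [-4.1, 6.0], [-3.6, 6.3]]
```

Request:
{"name": "servo_tool", "arguments": {"rows": [[0, 0, -2, 0, 0, 0], [0, 0, 0, 0, 0, 0], [0, 0, 0, 0, 0, 0], [-6.8, -2.6, 0, 0, 0, -4.25], [-7.0, -2.1, 0, 0, 0, -4.25]], "fingers": 12}}

```text
clock: 3.55
tool_pos: [0.6435, 0.0836, 0.169]
orientation: [-179.8, -0.0, -74.9]
force: [0.5, -0.1, -0.9]
opening: 0.0121
```

Request:
{"name": "servo_tool", "arguments": {"rows": [[-7.1, -1.6, 0, 0, 0, -4.25], [-7.2, -1.0, 0, 0, 0, -4.25], [-7.3, -0.5, 0, 0, 0, -4.25], [-7.3, 0, 0, 0, 0, -4.25], [-7.2, 0.6, 0, 0, 0, -4.25]]}}

```text
clock: 3.97
tool_pos: [0.6069, 0.0808, 0.169]
orientation: [-179.9, 0.0, -96.2]
force: [1.2, -1.3, -0.5]
opening: 0.0124
```

Request:
{"name": "servo_tool", "arguments": {"rows": [[-7.2, 1.1, 0, 0, 0, -4.25], [-7.1, 1.7, 0, 0, 0, -4.25], [-6.9, 2.2, 0, 0, 0, -4.25], [-6.8, 2.7, 0, 0, 0, -4.25], [0, 0, 0, 0, 0, 0]]}}

```text
clock: 4.38
tool_pos: [0.578, 0.0889, 0.169]
orientation: [-179.9, 0.1, -113.1]
force: [-0.6, -0.2, 0.5]
opening: 0.0119
```

Request:
{"name": "servo_tool", "arguments": {"rows": [[-6.5, 3.2, 0, 0, 0, -4.25], [-6.3, 3.6, 0, 0, 0, -4.25], [-6.0, 4.1, 0, 0, 0, -4.25], [-5.7, 4.5, 0, 0, 0, -4.25], [-5.3, 4.9, 0, 0, 0, -4.25]]}}

```text
clock: 4.8
tool_pos: [0.5496, 0.1093, 0.1688]
orientation: [-179.9, 0.1, -134.2]
force: [2.3, 0.2, 0.2]
opening: 0.012
```

Request:
{"name": "servo_tool", "arguments": {"rows": [[-4.9, 5.3, 0, 0, 0, -4.25], [-4.5, 5.7, 0, 0, 0, -4.25], [-4.1, 6.0, 0, 0, 0, -4.25], [-3.6, 6.3, 0, 0, 0, -4.25], [0, 0, 0, 0, 0, 0]]}}

```text
clock: 5.22
tool_pos: [0.5318, 0.1331, 0.1686]
orientation: [180.0, 0.1, -151.2]
force: [0.1, 0.8, -0.6]
opening: 0.0124
```

```bash
cat >> h.py <<'E'
hub=np.array([.617,.1765])
def rods(tag=None):
    b,e=snap('top'); a,d=snap('side')
    if tag:
        f=lambda im,x,y,w,h:cv2.resize(im[y:y+h,x:x+w],(400,400),interpolation=cv2.INTER_CUBIC)
        cv2.imwrite('pics/%s.png'%tag,np.hstack([f(b,70,70,150,150),f(a,200,180,150,150)])[:,:,::-1])
    for nm,P,C in(('T',cloud('top',e),b),('S',cloud('side',d),a)):
        P=P.reshape(-1,3);C=C.reshape(-1,3).astype(int);q=P[:,:2]-hub;r=np.hypot(*q.T)
        ang=np.degrees(np.arctan2(q[:,1],q[:,0]))
        for t in(-152.5,27.5,117.5,-62.5):
            m=(r>.022)&(r<(.065 if t!=27.5 else .118))&(abs((ang-t+180)%360-180)<18)&(P[:,2]>.164)&(P[:,2]<.18)
            l=cv2.fitLine(P[m][:,:2].astype(np.float32),cv2.DIST_HUBER,0,.001,.001).ravel() if m.sum()>5 else np.zeros(4)
            print(nm,t,m.sum(),np.median(ang[m]) if m.any() else None,np.degrees(np.arctan2(l[1],l[0])))
E
python3 - <<'E'
from h import *
rods('c3')
o=ctrl.get_obs();print(o['tool_pos'],o['orientation'],o['force'],o['joint_pos'])
E
```

```text
T -152.5 0 None 0.0
T 27.5 156 25.139512942283346 27.68558
T 117.5 0 None 0.0
T -62.5 71 -62.86706258604088 -64.82135
S -152.5 58 -154.9764045706184 24.236723
S 27.5 172 27.52180320255502 26.835705
S 117.5 77 115.76631852499027 -62.763554
S -62.5 68 -62.158917165373225 -63.244244
[0.53168296 0.13232491 0.1680882 ] [ 1.79997306e+02  4.11761476e-02 -1.50925119e+02] [ 0.54920684 -0.13479583  1.19324929] [ 3.44678131e+01  1.13022585e+01 -2.02525008e+01  1.39446814e-03
 -5.84039936e+01 -9.53936611e+01]
```

Request:
{"name": "servo_tool", "arguments": {"rows": [[0, 0, 0, 0, 0, 0], [0, 0, 0, 0, 0, 0], [0, 0, 20, 0, 0, 0], [0, 0, 40, 0, 0, 0], [0, 0, 40, 0, 0, 0]], "fingers": 24}}

```text
clock: 5.73
tool_pos: [0.5306, 0.1313, 0.2676]
orientation: [-180.0, -0.2, -151.1]
force: [1.5, 0.7, 0.1]
opening: 0.0242
```

Request:
{"name": "servo_tool", "arguments": {"rows": [[-10, -41, 0, 0, 0, -2], [-10, -40, 0, 0, 0, -2], [-10, -40, 0, 0, 0, -2], [-10, -40, 0, 0, 0, -2], [-10, -40, 0, 0, 0, -2]], "fingers": 60}}

```text
clock: 6.15
tool_pos: [0.4806, -0.0701, 0.2679]
orientation: [-180.0, 0.0, -161.2]
force: [1.1, -0.1, 0.0]
opening: 0.0523
```

Request:
{"name": "servo_tool", "arguments": {"rows": [[-9, -40, 0, 0, 0, -2], [-9, -40, 0, 0, 0, -2], [-9, -40, 0, 0, 0, -2], [-9, -40, 0, 0, 0, -2], [0, 0, 0, 0, 0, 0]]}}

```text
clock: 6.57
tool_pos: [0.4433, -0.2339, 0.2675]
orientation: [-180.0, -0.1, -169.5]
force: [0.1, 1.4, -0.4]
opening: 0.0598
```

Run:
```python
from h import *
rods('c4')
o=ctrl.get_obs();print(o['tool_pos'],o['orientation'],o['force'],o['opening'])
```

```text
T -152.5 0 None 0.0
T 27.5 179 25.457654455854268 25.982828
T 117.5 74 116.31888738906714 -62.50212
T -62.5 5 -61.04840735231274 0.0
S -152.5 57 -154.83880141364256 24.97396
S 27.5 172 27.51942920587866 28.088306
S 117.5 76 115.52866202893203 -64.297775
S -62.5 68 -62.046901569881534 -62.118168
[ 0.44463716 -0.23020227  0.26736222] [ 1.79989408e+02 -2.60609781e-02 -1.69365038e+02] [ 1.14393933 -0.24736983  0.00116691] 0.06020619714134827
```

View pics/c4.png

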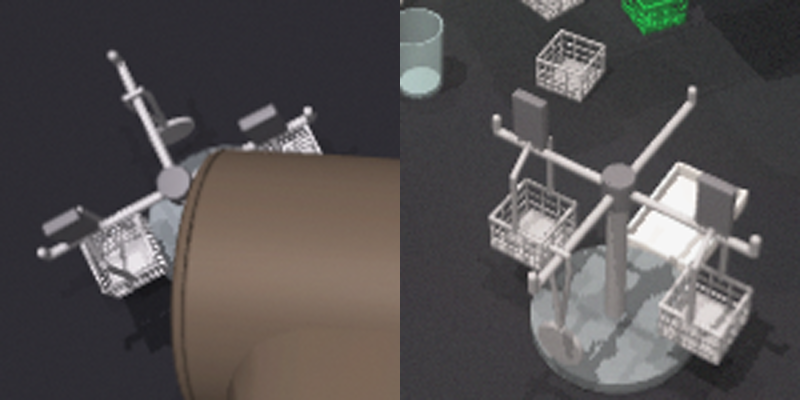

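Request:
{"name": "servo_tool", "arguments": {"rows": [[-2.5, -11, 0, 0, 0, 0.6], [-2, -10, 0, 0, 0, 0], [0, 0, -30, 0, 0, 0], [0, 0, -30, 0, 0, 0], [0, 0, 0, 0, 0, 0]]}}

```text
clock: 7.08
tool_pos: [0.4382, -0.2477, 0.2025]
orientation: [179.7, -0.4, -168.6]
force: [-0.7, -0.4, -1.1]
opening: 0.0604
```

Request:
{"name": "servo_tool", "arguments": {"rows": [[0, 0, 0, 0, 0, 0]]}}

```text
clock: 7.17
tool_pos: [0.4405, -0.2488, 0.207]
orientation: [180.0, -0.2, -168.5]
force: [-0.3, 0.3, 0.4]
opening: 0.0598
```

Request:
{"name": "servo_tool", "arguments": {"rows": [[0, 0, -25, 0, 0, 0], [0, 0, -25, 0, 0, 0], [0, 0, -20, 0, 0, 0], [0, 0, 0, 0, 0, 0], [0, 0, 0, 0, 0, 0]]}}

```text
clock: 7.58
tool_pos: [0.4419, -0.2494, 0.1389]
orientation: [-180.0, -0.0, -168.5]
force: [0.8, -0.2, 0.5]
opening: 0.0599
```

Run:
```python
from h import *
a,d=snap('side');b,e=snap('top')
f=lambda im,x,y,w,h:cv2.resize(im[y:y+h,x:x+w],(400,400),interpolation=cv2.INTER_CUBIC)
cv2.imwrite('pics/c5.png',np.hstack([f(b,280,160,110,110),f(a,205,105,110,110)])[:,:,::-1])
o=ctrl.get_obs();print(o['tool_pos'],o['orientation'],o['force'],o['opening'])
```

```text
[ 0.4426671  -0.24960883  0.139908  ] [-1.79902023e+02  1.49418683e-01 -1.68527111e+02] [ 0.77337607  0.18984786 -0.05820606] 0.05996240905859028
```

View pics/c5.png

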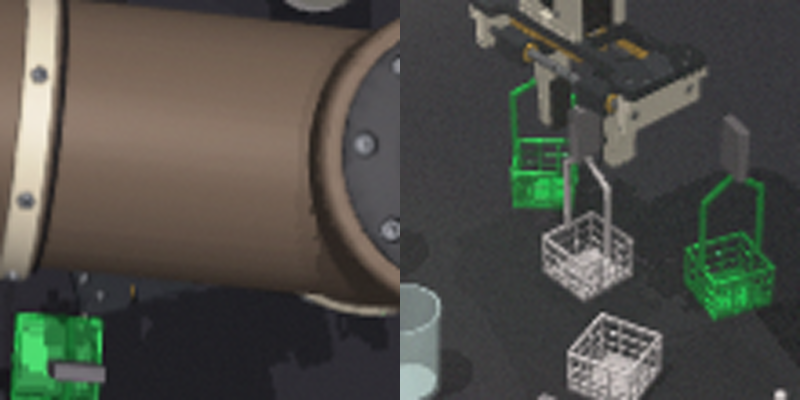

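The picture shows the grey basket's plate (about crop 585,130) between the open fingers, and the green ones are clear. I close the fingers.

Request:
{"name": "servo_tool", "arguments": {"rows": [[-2, -1.5, -2, 0, 0, 0], [0, 0, 0, 0, 0, 0], [0, 0, 0, 0, 0, 0], [0, 0, 0, 0, 0, 0], [0, 0, 0, 0, 0, 0]], "fingers": 0}}

```text
clock: 8.1
tool_pos: [0.4391, -0.2509, 0.1359]
orientation: [-180.0, 0.0, -168.6]
force: [0.5, 0.4, 0.3]
opening: 0.0321
```

Request:
{"name": "servo_tool", "arguments": {"rows": [[0, 0, 0, 0, 0, 0], [0, 0, 0, 0, 0, 0], [0, 0, 0, 0, 0, 0], [0, 0, 0, 0, 0, 0], [0, 0, 0, 0, 0, 0]]}}

```text
clock: 8.52
tool_pos: [0.4388, -0.2508, 0.1354]
orientation: [180.0, -0.0, -168.6]
force: [-0.2, 0.6, -1.1]
opening: 0.01
```

Request:
{"name": "servo_tool", "arguments": {"rows": [[0, 0, 10, 0, 0, 0], [0, 0, 20, 0, 0, 0], [0, 0, 30, 0, 0, 0], [0, 0, 35, 0, 0, 0], [0, 0, 0, 0, 0, 0]]}}

```text
clock: 8.93
tool_pos: [0.4421, -0.2523, 0.238]
orientation: [-179.7, 0.5, -168.5]
force: [1.6, -0.3, 0.1]
opening: 0.0096
```

Run:
```python
from h import *
a,d=snap('side')
S=cloud('side',d)
o=ctrl.get_obs();p=o['tool_pos'];print(p,o['orientation'],o['force'],o['opening'])
f=lambda im,x,y,w,h:cv2.resize(im[y:y+h,x:x+w],(400,400),interpolation=cv2.INTER_CUBIC)
cv2.imwrite('pics/c6.png',f(a,205,75,130,130)[:,:,::-1])
P=S.reshape(-1,3);C=a.reshape(-1,3).astype(int)
m=(np.hypot(*(P[:,:2]-p[:2]).T)<.06)&(P[:,2]>.06)&(P[:,2]<p[2]-.01)&(C.max(1)-C.min(1)<25)
q=P[m];print(m.sum(),q.min(0),q.max(0))
k=q[q[:,2]<q[:,2].min()+.05];print(cv2.minAreaRect(k[:,:2].astype(np.float32)*1000))
```

```text
[ 0.4411041  -0.2515177   0.23500742] [-179.80125002    0.38687844 -168.56156758] [ 0.05541532  0.08580243 -1.23550769] 0.009960835354659385
441 [ 0.41088246 -0.28646422  0.10408199] [ 0.47610615 -0.21725867  0.22392058]
((443.0458068847656, -251.9983367919922), (61.94965744018555, 60.45708465576172), 10.360777854919434)
```

View pics/c6.png

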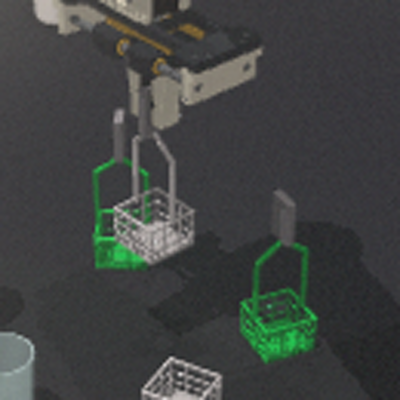

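Request:
{"name": "servo_tool", "arguments": {"rows": [[2.5, 15, -2, 0, 0, 1.6], [2.5, 25, -2, 0, 0, 1.6], [2.5, 35, -2, 0, 0, 1.6], [2.5, 35, -2, 0, 0, 1.6], [2.5, 35, -2, 0, 0, 1.6]]}}

```text
clock: 9.4
tool_pos: [0.4508, -0.1047, 0.2202]
orientation: [180.0, -0.0, -160.6]
force: [0.6, 0.5, -1.6]
opening: 0.0097
```

Request:
{"name": "servo_tool", "arguments": {"rows": [[2.5, 35, 0, 0, 0, 1.6], [2.5, 35, 0, 0, 0, 1.6], [2.5, 35, 0, 0, 0, 1.6], [2.5, 35, 0, 0, 0, 1.6], [2.5, 35, 0, 0, 0, 1.6]]}}

```text
clock: 9.82
tool_pos: [0.4633, 0.0708, 0.2205]
orientation: [180.0, -0.0, -152.5]
force: [0.3, -0.4, -1.0]
opening: 0.0099
```

Request:
{"name": "servo_tool", "arguments": {"rows": [[0, 20, 0, 0, 0, 0], [0, 10, 0, 0, 0, 0], [0, 0, 0, 0, 0, 0], [0, 0, 0, 0, 0, 0]]}}

```text
clock: 10.15
tool_pos: [0.4635, 0.099, 0.2202]
orientation: [-180.0, -0.1, -152.5]
force: [-0.1, -0.5, -1.1]
opening: 0.01
```

Run:
```python
from h import *
rods('c7')
o=ctrl.get_obs();p=o['tool_pos'];print(p,o['orientation'],o['force'],o['opening'])
```

```text
T -152.5 71 -152.23257502718022 23.549465
T 27.5 179 25.476163656628334 26.106487
T 117.5 39 115.55562804239675 -64.172676
T -62.5 78 -62.98899894303004 -62.839962
S -152.5 56 -154.93113326467852 25.988972
S 27.5 167 27.542653330876863 26.427395
S 117.5 74 115.39139789929251 -60.740807
S -62.5 68 -62.62200628390998 -62.20681
[0.46367799 0.09820685 0.22037701] [-1.79995112e+02 -3.89076865e-02 -1.52633569e+02] [-0.13085973 -0.15086339 -1.20394918] 0.009720738899198274
```

View pics/c7.png

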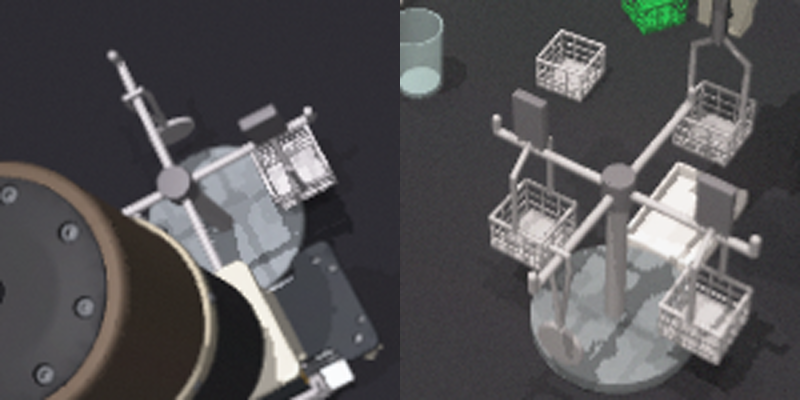

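TCP lies on the rod's line (bearing −152.9°), the arch is ahead of the tip with about 17 mm of height to spare, and the wires are ±26 mm off the line. I slide in.

Request:
{"name": "servo_tool", "arguments": {"rows": [[8, 4.1, 0, 0, 0, 0], [8, 4.1, 0, 0, 0, 0], [8, 4.1, 0, 0, 0, 0], [8, 4.1, 0, 0, 0, 0], [8, 4.1, 0, 0, 0, 0]]}}

```text
clock: 10.67
tool_pos: [0.5051, 0.1198, 0.2204]
orientation: [-180.0, -0.0, -152.6]
force: [-0.3, 0.7, -1.6]
opening: 0.01
```

Request:
{"name": "servo_tool", "arguments": {"rows": [[8, 4.1, 0, 0, 0, 0], [8, 4.1, 0, 0, 0, 0], [8, 4.1, 0, 0, 0, 0], [8, 4.1, 0, 0, 0, 0], [8, 4.1, 0, 0, 0, 0]]}}

```text
clock: 11.08
tool_pos: [0.5448, 0.1406, 0.2205]
orientation: [-180.0, -0.0, -152.6]
force: [-0.0, 0.2, -1.6]
opening: 0.0097
```

Request:
{"name": "servo_tool", "arguments": {"rows": [[0, 0, -8, 0, 0, 0], [0, 0, -8, 0, 0, 0], [0, 0, -6, 0, 0, 0], [0, 0, 0, 0, 0, 0], [0, 0, 0, 0, 0, 0]]}}

```text
clock: 11.5
tool_pos: [0.5433, 0.1398, 0.198]
orientation: [-180.0, -0.1, -152.6]
force: [-0.5, 0.1, -1.0]
opening: 0.0098
```

Run:
```python
from h import *
rods('c8')
o=ctrl.get_obs();p=o['tool_pos'];print(p,o['orientation'],o['force'],o['opening'])
```

```text
T -152.5 0 None 0.0
T 27.5 149 25.18435916595171 28.060112
T 117.5 0 None 0.0
T -62.5 46 -62.45542554669796 -61.70892
S -152.5 56 -154.66225996562937 25.074903
S 27.5 166 27.56661640891817 26.363642
S 117.5 75 115.60098441047619 -62.802372
S -62.5 67 -62.7321549085903 -62.803688
[0.54393321 0.14008982 0.19888256] [-1.79994053e+02  2.29363438e-02 -1.52586665e+02] [-0.51640115 -0.42573661 -0.80400493] 0.009770990687612743
```

View pics/c8.png

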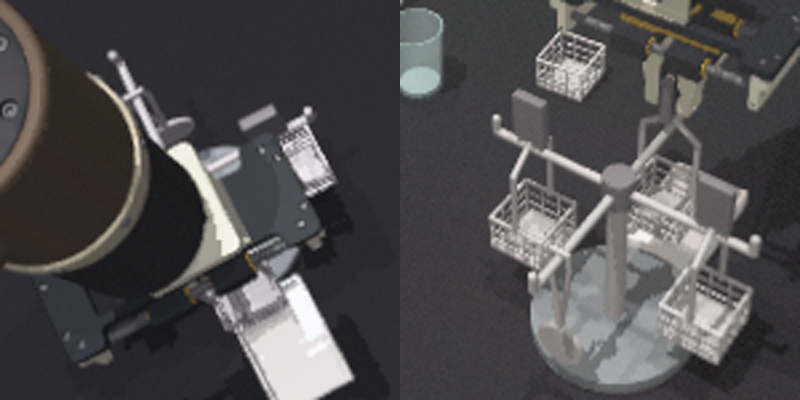

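The rod passes between the handle wires under the arch (side crop 640–700,120). I lower until contact.

Request:
{"name": "servo_tool", "arguments": {"rows": [[0, 0, -3, 0, 0, 0], [0, 0, -3, 0, 0, 0], [0, 0, -2, 0, 0, 0], [0, 0, 0, 0, 0, 0], [0, 0, 0, 0, 0, 0]]}}

```text
clock: 12.02
tool_pos: [0.5444, 0.1401, 0.1909]
orientation: [-180.0, 0.0, -152.6]
force: [1.0, -1.3, 1.5]
opening: 0.0097
```

Request:
{"name": "servo_tool", "arguments": {"rows": [[0, 0, -1, 0, 0, 0], [0, 0, 0, 0, 0, 0], [0, 0, 0, 0, 0, 0]]}}

```text
clock: 12.27
tool_pos: [0.5446, 0.1401, 0.1906]
orientation: [-180.0, 0.1, -152.6]
force: [-0.6, -1.4, 6.6]
opening: 0.0096
```

Request:
{"name": "servo_tool", "arguments": {"rows": [[0, 0, 0.8, 0, 0, 0], [0, 0, 0, 0, 0, 0], [0, 0, 0, 0, 0, 0]]}}

```text
clock: 12.52
tool_pos: [0.5443, 0.1403, 0.1907]
orientation: [-180.0, 0.0, -152.6]
force: [0.8, -1.2, 3.3]
opening: 0.0098
```

Request:
{"name": "servo_tool", "arguments": {"rows": [[0, 0, 0, 0, 0, 0], [0, 0, 0, 0, 0, 0], [0, 0, 0, 0, 0, 0], [0, 0, 0, 0, 0, 0], [0, 0, 0, 0, 0, 0]], "fingers": 14}}

```text
clock: 12.93
tool_pos: [0.5438, 0.1402, 0.1901]
orientation: [180.0, -0.0, -152.6]
force: [-0.1, -0.2, -0.1]
opening: 0.0141
```

Request:
{"name": "servo_tool", "arguments": {"rows": [[0, 0, 0, 0, 0, 0], [0, 0, 0, 0, 0, 0], [0, 0, 0, 0, 0, 0], [0, 0, 0, 0, 0, 0], [0, 0, 0, 0, 0, 0]], "fingers": 40}}

```text
clock: 13.35
tool_pos: [0.544, 0.1401, 0.1904]
orientation: [180.0, -0.0, -152.6]
force: [-0.9, -0.0, 0.2]
opening: 0.0384
```

Run:
```python
from h import *
rods('c9')
o=ctrl.get_obs();p=o['tool_pos'];print(p,o['orientation'],o['force'],o['opening'])
```

```text
T -152.5 0 None 0.0
T 27.5 148 24.689683457486126 26.266815
T 117.5 0 None 0.0
T -62.5 44 -63.266408917191356 -62.824883
S -152.5 59 -155.36104355950198 26.71219
S 27.5 174 26.825553698229342 26.721611
S 117.5 80 114.91689268746065 -65.677
S -62.5 69 -62.67466383713007 -65.11039
[0.54396031 0.1401301  0.19035912] [-1.79999213e+02 -2.02349116e-03 -1.52594666e+02] [-0.50825434 -0.96318588  1.46440279] 0.039763624276123954
```

View pics/c9.png

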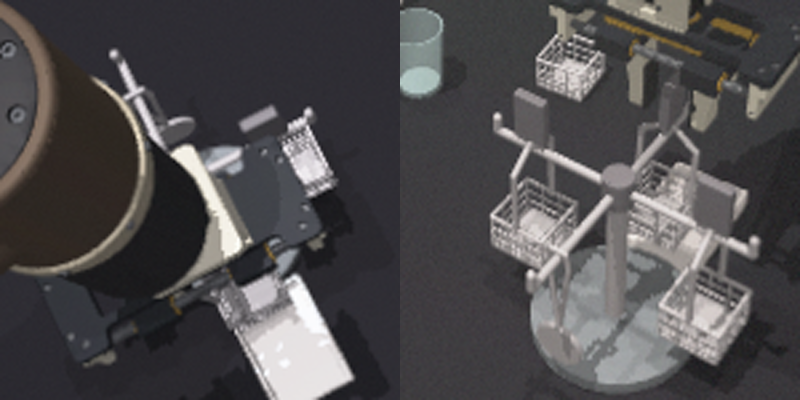

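The basket hangs on the rod with the fingers open (side crop 670,100). The tree turned less than 1°. I retreat straight up.

Request:
{"name": "servo_tool", "arguments": {"rows": [[0, 0, 10, 0, 0, 0], [0, 0, 20, 0, 0, 0], [0, 0, 30, 0, 0, 0], [0, 0, 30, 0, 0, 0], [0, 0, 30, 0, 0, 0]]}}

```text
clock: 13.87
tool_pos: [0.5438, 0.1399, 0.3126]
orientation: [-180.0, 0.0, -152.6]
force: [0.5, -0.4, -0.2]
opening: 0.0398
```

Request:
{"name": "servo_tool", "arguments": {"rows": [[-15, -30, 0, 0, 0, 0], [-15, -35, 0, 0, 0, 0], [-15, -35, 0, 0, 0, 0], [-15, -35, 0, 0, 0, 0], [-15, -35, 0, 0, 0, 0]]}}

```text
clock: 14.28
tool_pos: [0.468, -0.0312, 0.3114]
orientation: [-180.0, 0.1, -152.6]
force: [1.2, -0.7, -0.1]
opening: 0.0399
```

Request:
{"name": "servo_tool", "arguments": {"rows": [[0, -40, 0, 0, 0, 0], [0, -40, 0, 0, 0, 0], [0, -40, 0, 0, 0, 0], [0, -40, 0, 0, 0, 0], [0, 0, 0, 0, 0, 0]]}}

```text
clock: 14.7
tool_pos: [0.4682, -0.1953, 0.311]
orientation: [-179.9, -0.0, -152.9]
force: [0.3, 1.3, -0.2]
opening: 0.0402
```

Run:
```python
from h import *
rods('c10')
b,e=snap('top'); a,d=snap('side')
for nm,P,C in(('T',cloud('top',e),b),('S',cloud('side',d),a)):
  P=P.reshape(-1,3);u=np.array([-.8884,-.4590]);q=P[:,:2]-hub;s=q@u;l=q@np.array([-u[1],u[0]])
  m=(s>.04)&(s<.13)&(abs(l)<.045)
  for n,lo,hi in(('plate',.195,.235),('rim',.075,.1),('body',.05,.1)):
    k=m&(P[:,2]>lo)&(P[:,2]<hi)
    if k.any(): print(nm,n,k.sum(),'s',s[k].min(),s[k].max(),'l',l[k].min(),l[k].max(),'zmin/max',P[k,2].min(),P[k,2].max())
o=ctrl.get_obs();print(o['clock'],o['tool_pos'],o['force'])
```

```text
T -152.5 0 None 0.0
T 27.5 88 25.00048451173912 25.994106
T 117.5 0 None 0.0
T -62.5 0 None 0.0
S -152.5 58 -155.86709679030682 26.272678
S 27.5 172 26.961700838188285 26.607954
S 117.5 80 115.42122506951615 -62.739723
S -62.5 69 -63.69470579343088 -61.107834
S plate 142 s 0.06410862435098709 0.09646681307212404 l -0.008621781618303475 0.002192188280172619 zmin/max 0.19528039729217284 0.2319019956229189
S rim 158 s 0.051534252481891966 0.11149345359846373 l -0.02866926679747868 0.028198555149885583 zmin/max 0.07563598505063673 0.09964630300718602
S body 407 s 0.051534252481891966 0.11149345359846373 l -0.02866926679747868 0.0287768345599909 zmin/max 0.05648827994303851 0.09964630300718602
14.9 [ 0.46891276 -0.1896279   0.31077525] [ 0.2696523  -0.17025197  1.08097597]
```

View pics/c10.png

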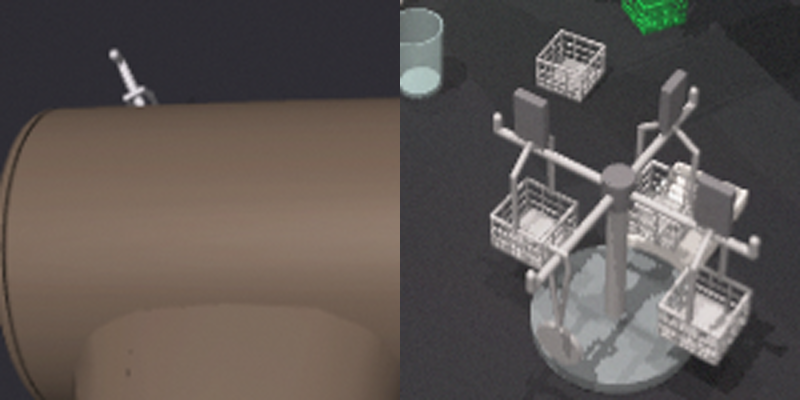

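```bash
python3 -c "
from plant import ctrl
print(ctrl.close_job())"
```

```text
the job is handed in; nothing more can be done
None
```

The empty branch now points over the middle of the tray, and the grey wire basket hangs on it by its arch. The job was handed in at about 15 s.

**Turning the tree:** I held the empty rod loosely between the fingers and turned the tree about 86° clockwise. Before the hang, the rod's bearing measured about −152.5° to −153°, against about −152.3° to −153.1° for the tray. Letting go of the basket moved the tree by less than 1°.

**Hanging the basket:** I gripped the basket by its plate, slid it over the rod's tip to 80 mm from the hinge, lowered it until it touched lightly (about 7 N), let go and backed away.

**Last checks:** These come from the side camera only, because the arm blocked the top camera.
- **Position on the rod:** the basket spans 52 to 111 mm from the hinge and is centred on the tray's line to within 1 mm.
- **Height:** its bottom is about 56 mm above the bench, so it hangs clear of the tray, which is 18 mm high.
- **Robot:** the gripper is well away from the tree and the basket.
- **Disagreement:** the rod bearings vary by a degree or two between fits, from about −152° to −156°. I took this as depth noise.

I viewed 10 pictures and left the green look-alikes alone.

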